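# Close the carton layer, then pull out the carrier's telescoping handle

### The arm

A 6-joint arm with a two-finger parallel gripper is mounted at the origin on a cart in front of the work surface, level with it; the furniture and walls round the work are solid. World frame = base frame: x ahead of the robot, y to its left, z up, the work surface at z = 0. Lengths are in mm, angles in rad, forces in N, time in s.
With the tool pointing down it reaches from about 250 to 775 mm from the base axis. Payload 8.9 kg.
Tool frame: the origin (TCP) lies between the finger pads; the fingertips stand 22 mm ahead of it and the grasp point (between the pads) lies 3 mm ahead of it; z points along the fingers, y is the line along which they close (so a half turn about z gives the same grasp; the last joint's range is limited). The gripper opens to 85 mm and grips with 20 to 120 N. Pads are 22 mm wide; open, the fingers measure 114 mm over their backs; the gripper's body (76 mm by 85 mm) begins 54 mm behind the grasp point. The pads swing forward as they close: fully open they stand 13 mm farther back than shut.
Start: joints at [1.164, 0.291, -0.153, 1.127, 0, 1.431], TCP at [138.914, 506.287, 229.405] pointing down, gripper open.
Joint ranges: [-2.52, 2.52], [-0.91, 1.74], [-1.3, 1.37], [-1.96, 2.02], [-1.52, 1.47], [-3.14, 3.14]. Speed limits (rad/s): [2.22, 2.22, 2.79, 3.14, 3.14, 3.14].

### API

Orientations are given as a unit quaternion [w, x, y, z].
In Python, from workcell import status, viewer, finish_job gives the robot as it stands.
- The arm moves only by the shell command python3 -m crank 'ROWS' [OPENING] [FORCE]. ROWS is JSON, a list of rows, each a list of 6 numbers: the shift along the tool's x, y, z in mm, then the turn, a rotation vector about the tool's x, y, z in degrees. In form: [[x, y, z, rx, ry, rz], ...]. A call has 1 to 20 rows; each row is the pose to reach, as a shift and turn from the pose commanded when the call began, along the tool's axes at that moment; what a row does not reach only later rows make up. A row lasts 1/12 s, in which the tool goes at most 41.7 mm and 7.16 degrees, less where a joint would pass 70% of its speed; a pose out of reach is approached as far as the arm can. A call with a gripper value outside its range is refused whole. OPENING is the closure, from -1 (fully open) to 1 (shut), set as the call begins (- or left out, the last holds). The fingers move at their own pace and stop on an object; FORCE is the grip in N (left out, the last holds). Time passes only in rows, so rows that repeat a pose let the fingers close. It gives the time, the measured TCP pose, the force, the opening and the grip force at its end, in the units of the state.
- status.sense(): the state, without advancing time (a new reading comes with each control period).
- viewer.grab_frame(name): name is "scene" or "side" or "wrist"; returns (picture, depth): 480x640x3 uint8, blue, green, red; 480x640 float32, mm along the optical axis (not along the pixel's ray), 0 where there is no reading.
- viewer.camera_params(name): a dict with "fov_y" (degrees; the focal length in pixels is half the picture's height over the tangent of half this angle, whatever the lens; pixels are square), "cx", "cy" (the principal point, pixels), "k1" (the pictures are not rectified: a ray, as slopes to the right and down, at radius r is drawn at 1 + k1 r^2 times it, then the intrinsics apply), "rvec" (rotation vector, rad) and "tvec" (3), from world to camera coordinates, as OpenCV has them. Camera axes: x right, y down, z forward; pixel columns grow to the right and rows downward; lengths in mm; the calibration is good to about 2 mm. A picture is of the moment at which its call begins: read the wrist's pose just before it. camera_params takes no time and is no camera call; for the wrist camera it gives the pose at the moment of the call.
- finish_job(): hands the job in; it is judged then, once.
The state is a dict: "t": time; "joint_pos": joint angles; "joint_vel": joint speeds; "effort": joint torques, N m; "tcp_pos": TCP position; "orientation": TCP orientation; "force": force on the tool from outside, world axes, zero at the start; "wrist_torque": the same for the moment, N m; "opening": opening from 0.0 (shut) to 1.0 (fully open); "gripper_force": force on a finger pad.
Only numpy, scipy, OpenCV 4.12 (cv2) and the standard library are available. Lean on these libraries where they do the work, as an engineer would, in place of code of your own. Each camera call takes 0.05 s, during which the arm holds its last target. There are 200 camera calls.

### The job

Set the takeaway carton that stands on the worktop upright into the empty place of the carrier's slab, square with the other three so that it closes the ring of four without moving them, and let go of it. Then push the button on top of the carrier's telescoping handle fully in (it stays in), take the handle by its grip and pull it up past its first stop to the second stop, where it will go no further. It sinks back when let go, so finish while holding it up there, and leave the other things alone.

Things in the scene. Friction and masses are not known exactly. Their poses are not given: they have to be found in the camera images.
- carton_d_grip (a point): The carton to place: a brown gable box alone on the worktop, right of the carrier, about 170 g. Body 110 x 64 mm in plan, 40 mm high; hipped roof up to 56 mm; on it an upright carry fin 60 mm long, 10 mm thick, up to 94 mm. Point: middle of the fin, 76 mm above the underside; x along carton and fin, y across the fin (pinch it along y), z up. Fingertips over 20 mm below the point touch the roof.
- gap_grip (a point): Where that fin point must come: above the empty place of the layer (slab corner nearest the robot, on the right), 76 mm above the slab, 90 mm above the worktop. The placed carton's length lies along this y axis, either way round. The place is 116 x 70 mm, bounded by a carton's side towards +x (over half its length) and another's at its +y end, open on the two outer sides.
- carrier: The carrier, fixed: plywood slab 206 (x) x 256 (y) x 14 mm, origin on its underside below the layer's middle (slab from -103 to +153 mm in y), a little turned. Cartons like the loose one stand on it at (-35, 58) lengthwise along x, (58, 35) along y and (35, -58) along x, in mm; (-58, -35), along y, is empty. The handle's steel tube stands at (0, 128), its neck collar up to 138 mm.
- carton_a_grip (a point): The same fin point (76 mm above the underside) of the carton on the slab at the +y end of the empty place.
- carton_b_grip (a point): The same fin point of the carton on the slab diagonally opposite the empty place.
- carton_c_grip (a point): The same fin point of the carton on the slab at the +x side of the empty place.
- pull_mid (a point): Middle of the telescoping handle's black cross grip: a bar 96 mm long (x), 22 mm wide (y; pinch it along y), 26 mm high, on an inner tube 16 mm in diameter; 166 mm above the worktop when pushed in. Axes as the carrier's. Gap below the bar down to the neck collar (29 mm in diameter): 15 mm when pushed in.
- pull (a joint): How far the telescoping handle is pulled up, in m: 0 pushed in (locked by a bolt until the button is in), first stop (a sprung detent; about 13 N of pull in all takes it past) at about 0.039, second stop (hard end) at 0.100. It weighs 0.25 kg and a spring draws it down: 5 to 7 N to hold; let go, it drops at least to the first stop.
- release_top (a point): Middle of the top face of the release button, a grey disc 20 mm in diameter on top of the cross grip's middle, standing 10 mm proud of the steel bezel round it (5 mm when in). Pressed straight down.
- release (a joint): Travel of the release button, in m: 0 out, 0.005 fully in. It moves at about 3 to 4 N and stays where it is pushed. The bolt is free above about 0.004.
- salt_shaker: Bystander: salt shaker, 44 mm across and 90 mm high, loose, right of the carrier, almost under the wall cabinet. Origin at its underside. That cabinet (fixed) hangs over the right rear of the worktop: x above 0.48 m, y from -0.61 to -0.21 m, from 0.48 m upwards; keep wrist and arm out of it, above all on the way from the loose carton to the carrier.
- pinch_bowl: Bystander: small bowl, 86 mm across and 38 mm high, loose, behind the carrier. Origin at its underside.
Not all that is in view belongs to the job. Leave any black look-alike of the part that bears carton_d_grip alone.

How it is judged:
By the outcome, as a careful person would: the job done as asked, in the order asked, and still so for the second after the job is handed in, while the arm keeps its last pose, push and grip.
It also fails if it takes over 48 s, if anything falls off the work surface, if the arm or the gripper's body presses on something with over 40 N, if the wrist force passes 120 N, or if a joint passes its speed limit or range.

## Working session

There is one attempt and no reset: what is moved stays moved. The work goes in short steps, Python scripts to look and compute and a shell command to move; the robot and the scene stay as the last step left them, time stands still between calls to the robot, and variables do not carry over. Pictures are saved under pics/ and viewed, at most 10 in all, crops included, and the job is handed in when it is done.

```bash
mkdir -p pics; cat > h.py <<'E'
import numpy as np, cv2
from scipy.spatial.transform import Rotation as R
from workcell import status, viewer
def cam(n):
    p=viewer.camera_params(n); f=240/np.tan(np.radians(p['fov_y'])/2)
    K=np.array([[f,0,p['cx']],[0,f,p['cy']],[0,0,1.]])
    return K,np.array([p['k1'],0,0,0,0.]),np.array(p['rvec'],float),np.array(p['tvec'],float)
def cloud(n,d,c=None):
    K,D,r,t=c or cam(n)
    v,u=np.mgrid[0:480,0:640]
    n2=cv2.undistortPoints(np.stack([u,v],-1).reshape(-1,1,2).astype(float),K,D).reshape(480,640,2)
    P=np.dstack([n2*d[...,None],d])
    W=(P-t.ravel())@cv2.Rodrigues(r)[0]
    W[d<=0]=np.nan
    return W
def proj(n,pts,c=None):
    K,D,r,t=c or cam(n); return cv2.projectPoints(np.array(pts,float),r,t,K,D)[0].reshape(-1,2)
def grab(n):
    c=cam(n); im,d=viewer.grab_frame(n); return im,d,c
E
python3 - <<'E'
from h import *
for n in('scene','side'):
    im,d,c=grab(n); cv2.imwrite(f'pics/{n}0.png',im); np.savez(f'{n}0.npz',im=im,W=cloud(n,d,c))
print(status.sense())
E
```

```text
{'t': 0.1, 'joint_pos': array([ 1.16371537e+00,  2.91237566e-01, -1.54057318e-01,  1.12667928e+00,
       -1.78666775e-05,  1.43148312e+00]), 'joint_vel': array([-0.00145857, -0.00080654,  0.00212073,  0.00205186, -0.00120176,
        0.00048791]), 'effort': array([ 2.60307337e-03, -5.37979496e+01,  3.31919754e+01,  9.32201219e-03,
       -1.39724211e-04, -2.84829142e-06]), 'tcp_pos': array([138.75605879, 505.92502308, 228.88023385]), 'orientation': array([-1.50295490e-04,  1.33484231e-01,  9.91050762e-01, -5.69490004e-04]), 'force': array([0.11134665, 0.01013325, 0.90010805]), 'wrist_torque': array([-0.0247707 ,  0.00572085, -0.00247523]), 'gripper_force': 0.0, 'opening': 1.0004400188817872}
```

View pics/scene0.png

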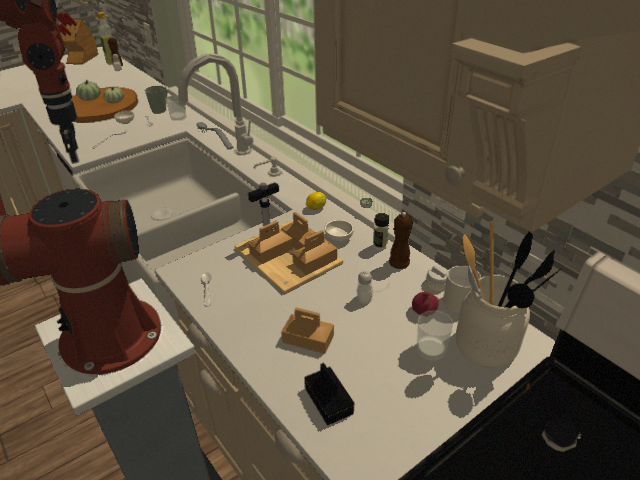

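View pics/side0.png

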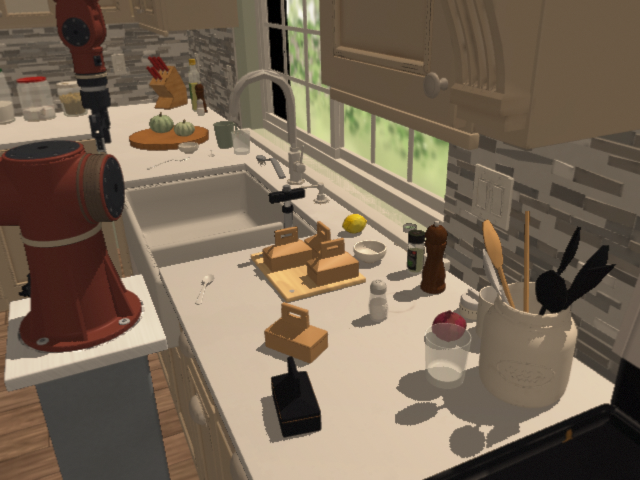

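The brown carton stands at scene (307,330) / side (296,335). It could be confused with the black carton at scene (328,393), or with the three cartons on the slab at (270,243), (300,230) and (315,257). By the description (brown, alone, right of the carrier) I take (307,330). The handle's cross grip is at (263,192).

```bash
python3 - <<'E'
from h import *
for n,pts in (('scene',dict(d=(307,335),fin=(305,316),blk=(328,393),slabnear=(288,280),a=(268,245),b=(300,230),c=(315,258),pull=(263,192),salt=(364,288))),('side',dict(d=(296,340),fin=(295,318),a=(290,258),c=(333,268),pull=(287,195)))):
    z=np.load(n+'0.npz');W=z['W']
    for k,(u,v) in pts.items(): print(n,k,np.nanmedian(W[v-1:v+2,u-1:u+2].reshape(-1,3),0).round(0))
    ref=W[335,307] if n=='scene' else W[340,296]
    m=(np.abs(W[...,:2]-ref[:2]).max(-1)<110)&(W[...,2]>5)&(W[...,2]<100)
    Q=W[m]
    for lo,hi in((8,35),(36,56),(62,95)):
        q=Q[(Q[:,2]>lo)&(Q[:,2]<hi)]
        if len(q)>5:
            r=cv2.minAreaRect(q[:,:2].astype(np.float32)); print(n,lo,len(q),q.mean(0).round(1),r,q[:,2].max().round(1))
c=cv2.resize(np.load('scene0.npz')['im'][170:370,220:400],None,fx=3,fy=3,interpolation=cv2.INTER_CUBIC); cv2.imwrite('pics/crop1.png',c)
E
```

```text
scene d [ 358. -333.   44.]
scene fin [ 372. -307.   73.]
scene blk [ 290. -497.   53.]
scene slabnear [ 453. -120.   16.]
scene a [467.  -6.  59.]
scene b [570. -17.  70.]
scene c [ 538. -131.   55.]
scene pull [517.  77. 172.]
scene salt [ 559. -301.   54.]
scene 8 437 [ 351.8 -340.2   21.8] ((335.0390319824219, -380.53912353515625), (161.8665771484375, 124.54609680175781), 60.58373260498047) 34.9
scene 36 833 [ 360.2 -334.7   45.3] ((335.8269958496094, -354.9239501953125), (204.92860412597656, 120.48621368408203), 48.29238510131836) 55.9
scene 62 295 [ 372.3 -313.6   79.6] ((374.0903625488281, -311.4535827636719), (17.692272186279297, 60.963584899902344), 30.623085021972656) 94.9
side d [ 363. -345.   40.]
side fin [ 373. -317.   71.]
side a [483. -16.  40.]
side c [ 544. -132.   52.]
side pull [519.  75. 170.]
side 8 753 [ 362.7 -342.8   21.6] ((333.890380859375, -386.593505859375), (172.70176696777344, 124.15193176269531), 61.1034049987793) 35.0
side 36 1134 [ 358.3 -348.7   45.1] ((332.4117736816406, -366.3747253417969), (204.24758911132812, 120.48265075683594), 50.994850158691406) 56.0
side 62 438 [ 373.1 -317.7   79.6] ((354.3884582519531, -376.91839599609375), (178.034912109375, 50.3591423034668), 72.40650939941406) 94.9
```

View pics/crop1.png

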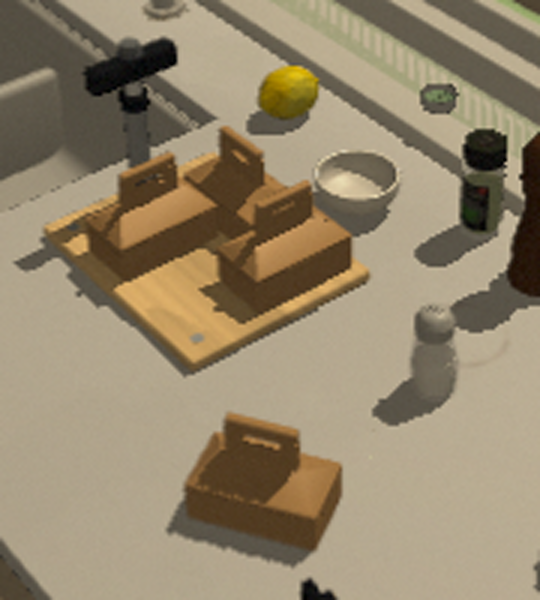

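The crop confirms the choice: the brown carton is upright and alone, with its fin at crop (262,440). The slab's empty place is at crop (190,330) and the salt shaker at (434,350). Next I fit the fins for the carton and carrier poses.

```bash
cat >> h.py <<'E'
from scipy.optimize import least_squares
def sdf(q,cx,cy,a,hx,hy):
    c,s=np.cos(a),np.sin(a); d=q-[cx,cy]; l=np.abs(np.c_[d@[c,s],d@[-s,c]])-[hx,hy]
    return np.linalg.norm(np.maximum(l,0),axis=1)+np.minimum(l.max(1),0)
LAY=[(-35,58,0),(58,35,np.pi/2),(35,-58,0)]
def fit_carrier(Q,x0,tol=25):
    q=Q[(Q[:,2]>76)&(Q[:,2]<106)][:,:2]
    def f(p):
        c,s=np.cos(p[2]),np.sin(p[2])
        return np.min([np.abs(sdf(q,p[0]+c*x-s*y,p[1]+s*x+c*y,p[2]+a,30,5)) for x,y,a in LAY],0)
    for tt in (tol,8):
        q=q[f(x0)<tt]; x0=least_squares(f,x0,loss='soft_l1',f_scale=1.5,x_scale=[1,1,.01]).x
    return x0,len(q),np.median(f(x0))
def fit_d(Q,x0,tol=25):
    q=Q[(Q[:,2]>62)&(Q[:,2]<92)][:,:2]
    f=lambda p:np.abs(sdf(q,*p,30,5))
    for tt in (tol,8):
        q=q[f(x0)<tt]; x0=least_squares(f,x0,loss='soft_l1',f_scale=1.5,x_scale=[1,1,.01]).x
    return x0,len(q),np.median(f(x0))
def totool(w,s=None):
    s=s or status.sense(); q=s['orientation']; return R.from_quat(np.r_[q[1:],q[0]]).inv().apply(w)
E
python3 - <<'E'
from h import *
for n in('scene','side'):
    z=np.load(n+'0.npz');W=z['W'].reshape(-1,3);W=W[np.isfinite(W[:,0])]
    p,k,m=fit_carrier(W,[510,-50,-.03],40); print(n,'carrier',p.round(3),np.degrees(p[2]).round(2),k,m.round(2))
    c,s_=np.cos(p[2]),np.sin(p[2]); print(' gap',p[:2]+[c*-58+s_*35,s_*-58-c*35],'handle',p[:2]+[-s_*128,c*128])
    b=W[(W[:,2]>155)&(W[:,2]<176)&(np.abs(W[:,0]-517)<80)&(np.abs(W[:,1]-77)<50)]; print(' bar',cv2.minAreaRect(b[:,:2].astype(np.float32)),b.mean(0).round(1))
    p,k,m=fit_d(W,[374,-311,2.1]); print(n,'d',p.round(3),np.degrees(p[2]).round(2),k,m.round(2))
K,D,r,t=cam('wrist'); Rm=cv2.Rodrigues(r)[0]; s=status.sense()
print('cam in tool',totool(-Rm.T@t.ravel()-s['tcp_pos'],s).round(0),'axes',totool(Rm,s).round(2),K[0,0])
print('tool delta to above d', totool(np.array([374,-311,270])-s['tcp_pos'],s).round(0), 'via',totool(np.array([400,100,270])-s['tcp_pos'],s).round(0))
E
```

```text
scene carrier [ 5.13831e+02 -5.02830e+01  1.70000e-02] 1.0 457 2.08
 gap [456.45096889 -86.29001681] handle [511.59654932  77.69768077]
 bar ((520.3017578125, 83.66326141357422), (97.35291290283203, 31.44940757751465), 4.070803165435791) [515.1  77.2 167.2]
scene d [ 374.721 -310.975    2.125] 121.76 248 1.14
side carrier [ 5.21673e+02 -5.11970e+01  8.00000e-03] 0.45 653 1.62
 gap [463.95126787 -86.65396701] handle [520.66162551  76.79919245]
 bar ((520.55517578125, 78.0501708984375), (23.034563064575195, 95.45136260986328), 89.0725326538086) [516.8  75.3 165.9]
side d [ 375.329 -311.998    2.127] 121.84 360 0.89
cam in tool [  72.    0. -144.] axes [[-0.    1.   -0.  ]
 [-0.96 -0.   -0.29]
 [-0.29 -0.    0.96]] 421.23935534589054
tool delta to above d [-443. -726.  -40.] via [-359. -322.  -41.]
```

```bash
python3 -m crank '[[-359,-322,-41,0,0,20],[-359,-322,-41,0,0,20],[-359,-322,-41,0,0,20],[-359,-322,-41,0,0,20],[-359,-322,-41,0,0,20],[-359,-322,-41,0,0,20],[-359,-322,-41,0,0,20],[-359,-322,-41,0,0,20],[-359,-322,-41,0,0,20],[-359,-322,-41,0,0,20],[-443,-726,-40,0,0,43],[-443,-726,-40,0,0,43],[-443,-726,-40,0,0,43],[-443,-726,-40,0,0,43],[-443,-726,-40,0,0,43],[-443,-726,-40,0,0,43],[-443,-726,-40,0,0,43],[-443,-726,-40,0,0,43],[-443,-726,-40,0,0,43],[-443,-726,-40,0,0,43]]' -1
```

```text
t: 1.77
tcp_pos: [372.1, -261.5, 268.8]
orientation: [-0.0, 0.488, 0.873, 0.0]
force: [2.2, -0.3, -0.7]
opening: 1.0
gripper_force: 0.0
```

```bash
python3 -m crank '[[-42,-26,0,0,0,0],[-42,-26,0,0,0,0],[-42,-26,0,0,0,0]]'; cat > look.py <<'E'
import sys
from h import *
s=status.sense(); im,d,c=grab('wrist'); cv2.imwrite(f'pics/{sys.argv[1]}.png',im)
W=cloud('wrist',d,c).reshape(-1,3);W=W[np.isfinite(W[:,0])]; np.save(sys.argv[1],W)
print(s['t'],s['tcp_pos'].round(1),s['orientation'].round(4),s['force'].round(1))
E
python3 look.py w1; python3 - <<'E'
from h import *
W=np.load('w1.npy')
for lo,hi in((96,200),(62,92),(10,38),(-10,5)):
    q=W[(W[:,2]>lo)&(W[:,2]<hi)&(np.hypot(W[:,0]-375,W[:,1]+311)<75)]; print(lo,len(q))
    if len(q)>5:r=cv2.minAreaRect(q[:,:2].astype(np.float32));print(r,np.median(q,0).round(1))
p,k,m=fit_d(W,[374,-311,2.12]); print(p,np.degrees(p[2]),k,m)
s=status.sense(); print(totool(np.r_[p[:2],s['tcp_pos'][2]]-s['tcp_pos'],s))
E
```

```text
t: 2.02
tcp_pos: [372.3, -311.1, 268.1]
orientation: [-0.001, 0.489, 0.872, 0.0]
force: [-0.4, 0.9, 0.5]
opening: 1.001
gripper_force: 0.0
2.0167 [ 372.3 -311.1  268.1] [-5.000e-04  4.889e-01  8.723e-01  0.000e+00] [-0.4  0.9  0.5]
96 0
62 290
((377.9153137207031, -312.31304931640625), (9.708395004272461, 60.24781799316406), 31.654434204101562) [ 370.4 -301.6   91.1]
10 583
((378.12628173828125, -312.5538330078125), (64.86282348632812, 110.18421936035156), 31.873577117919922) [ 365.5 -290.    36.9]
-10 9208
((374.7286682128906, -310.8848876953125), (149.548828125, 148.80661010742188), 57.12657165527344) [ 354.2 -298.8   -0.8]
[ 378.20269013 -312.43514633    2.12947776] 122.01008835577811 290 0.6142657198566321
[-5.86282     3.35648917 -0.01012968]
```

View pics/w1.png

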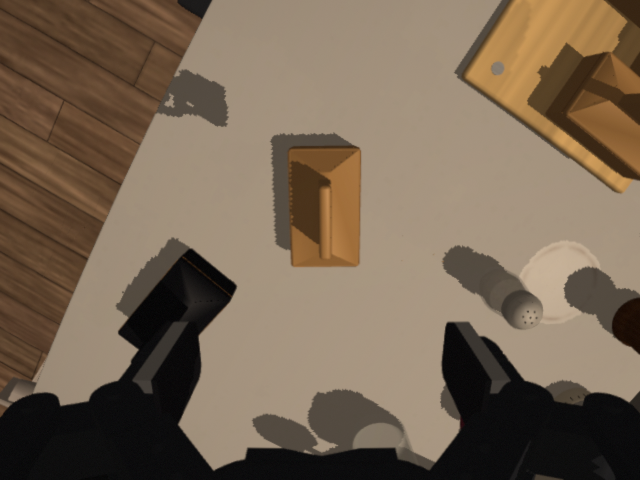

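The wrist picture shows the carton at (325,207) with its fin running from (325,185) to (325,258), the black look-alike at (178,305) and the salt shaker at (520,308). The fitted body of 110 x 65 mm matches, so I grasp.

```bash
python3 -m crank '[[-5,3,40,0,0,-0.5],[-5,3,80,0,0,-0.5],[-5,3,120,0,0,-0.5],[-5,3,150,0,0,-0.5],[-5,3,170,0,0,-0.5],[-5,3,184,0,0,-0.5],[-5,3,184,0,0,-0.5]]' -1; python3 -m crank '[[0,0,0,0,0,0],[0,0,0,0,0,0],[0,0,0,0,0,0],[0,0,0,0,0,0],[0,0,0,0,0,0],[0,0,0,0,0,0],[0,0,0,0,0,0],[0,0,0,0,0,0]]' 1 50
```

```text
t: 2.65
tcp_pos: [376.6, -308.0, 82.5]
orientation: [-0.002, 0.483, 0.876, 0.001]
force: [-0.2, 1.5, 0.1]
opening: 1.002
gripper_force: 0.0
t: 3.32
tcp_pos: [377.9, -311.9, 85.4]
orientation: [0.0, 0.484, 0.875, -0.0]
force: [-1.6, -0.1, 6.1]
opening: 0.091
gripper_force: 51.1
```

```bash
python3 -m crank '[[0,0,-10,0,0,0],[0,0,-30,0,0,0],[0,0,-60,0,0,0],[0,0,-100,0,0,0],[0,0,-140,0,0,0],[20,25,-160,0,0,5],[45,55,-160,0,0,11],[70,87,-160,0,0,17],[95,118,-160,0,0,23],[120,150,-160,0,0,29],[140,175,-160,0,0,31.4],[149,186,-160,0,0,31.4],[149,186,-160,0,0,31.4],[149,186,-160,0,0,31.4]]'
python3 look.py w2; python3 - <<'E'
from h import *
W=np.load('w2.npy')
p,k,m=fit_carrier(W,[518,-51,.01],20); print(p,np.degrees(p[2]),k,m)
c,s_=np.cos(p[2]),np.sin(p[2]); print(' gap',p[:2]+[c*-58+s_*35,s_*-58-c*35])
E
```

```text
t: 4.48
tcp_pos: [456.1, -85.6, 244.7]
orientation: [-0.0, 0.702, 0.713, -0.0]
force: [-0.5, -0.1, -1.5]
opening: 0.094
gripper_force: 50.2
4.4833 [456.1 -85.6 244.7] [-2.000e-04  7.016e-01  7.126e-01 -2.000e-04] [-0.5 -0.1 -1.5]
[ 5.15966958e+02 -4.33214913e+01  1.55590546e-02] 0.8914681644582659 3496 0.7224838063458696
 gap [458.51852313 -79.21964369]
```

View pics/w2.png

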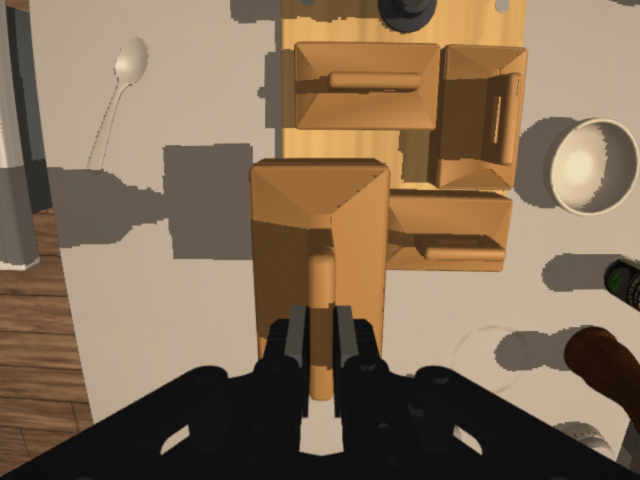

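The wrist picture shows the carton held straight by its fin at (320,320). Carton a is at (367,85), c at (448,230), b at (483,117) and the collar at (407,5). The fitted carrier y differs from the fixed cameras by about 7 mm, so I check it per carton.

```bash
python3 - <<'E'
from h import *
W=np.load('w2.npy')
s=status.sense()
th=0.0155
for nm,(x,y,a) in zip('abc',LAY):
    c,s_=np.cos(th),np.sin(th); cx,cy=516+c*x-s_*y,-46+s_*x+c*y
    d=np.abs((W[:,:2]-[cx,cy])@np.array([[c,-s_],[s_,c]]))
    hx,hy=(55,32) if a==0 else (32,55)
    for lo,hi in((76,112),(25,53)):
        q=W[(W[:,2]>lo)&(W[:,2]<hi)&(d[:,0]<hx+(12 if lo<70 else -8))&(d[:,1]<hy+(12 if lo<70 else -8))]
        r=cv2.minAreaRect(q[:,:2].astype(np.float32)); 
        cr=np.array(r[0])-[516,-46]
        print(nm,lo,len(q),'exp',round(cx,1),round(cy,1),'rect',np.round(r[0],1),np.round(r[1],1),round(r[2],1),'zmax',q[:,2].max().round(1), 'extent',q[:,:2].min(0).round(1),q[:,:2].max(0).round(1))
q=W[(W[:,2]>9)&(W[:,2]<18)&(np.abs(W[:,0]-516)<150)&(np.abs(W[:,1]+20)<200)]; print('slab',q.min(0),q.max(0),np.median(q[:,2]),cv2.minAreaRect(q[:,:2].astype(np.float32)))
for z0 in((165,203),(222,245)):
    q=W[(W[:,2]>z0[0])&(W[:,2]<z0[1])&(np.hypot(W[:,0]-456,W[:,1]+86)<75)]
    print('held',z0,len(q),cv2.minAreaRect(q[:,:2].astype(np.float32)),q.max(0),q.min(0))
E
```

```text
a 76 1769 exp 480.1 11.5 rect [491.2  14.3] [60.2 10.6] 0.0 zmax 109.3 extent [461.1   9. ] [521.3  19.6]
a 25 1387 exp 480.1 11.5 rect [491.4  14.9] [110.7  64.9] 0.5 zmax 53.0 extent [436. -18.] [546.8  47.4]
b 76 2726 exp 573.5 -10.1 rect [582.1  -7.3] [11.1 60.2] 0.4 zmax 109.2 extent [576.4 -37.4] [587.6  22.7]
b 25 3233 exp 573.5 -10.1 rect [572.6 -14.2] [ 86.1 124.5] 0.7 zmax 53.0 extent [528.8 -76. ] [615.8  48.1]
c 76 1985 exp 551.9 -103.5 rect [ 561.6 -100.3] [10.7 60.7] 89.7 zmax 108.8 extent [ 531.3 -105.6] [592.  -94.9]
c 25 1461 exp 551.9 -103.5 rect [565.1 -96.7] [103.2  74.8] 0.9 zmax 53.0 extent [ 513.1 -133.7] [616.5 -58.6]
slab [422.00289376 -72.8444094    9.01093105] [627.64105486  92.70132648  17.99315537] 13.157319289427674 ((524.8156127929688, 9.940757751464844), (165.54595947265625, 205.63430786132812), 89.99302673339844)
held (165, 203) 8688 ((457.7041015625, -80.14694213867188), (64.86518859863281, 99.95038604736328), 0.8052645325660706) [490.68979199 -29.77552664 202.99968229] [ 424.87777208 -130.56726509  165.30941458]
held (222, 245) 458 ((457.76873779296875, -56.30669403076172), (3.249635934829712, 10.234638214111328), 88.57215118408203) [462.84404487 -54.71961185 244.91182498] [452.64759863 -58.05852651 222.03874214]
```

```bash
cat > fc.py <<'E'
from h import *
import sys
for n in sys.argv[1:]:
    W=np.load(n+'.npy') if n[0]=='w' else np.load(n+'0.npz')['W'].reshape(-1,3)
    W=W[np.isfinite(W[:,0])]
    best=min((fit_carrier(W,[x,y,.012],12) for x in(515,520,525,530) for y in(-54,-49,-43)),key=lambda r:-r[1]/ (1+r[2]))
    p,k,m=best;c,s_=np.cos(p[2]),np.sin(p[2]); print(n,p.round(2),np.degrees(p[2]).round(2),k,m.round(2),'gap',(p[:2]+[c*-58+s_*35,s_*-58-c*35]).round(1),'handle',(p[:2]+[-s_*128,c*128]).round(1))
    L=(W[:,:2]-p[:2])@np.array([[c,-s_],[s_,c]])
    q=L[(W[:,2]>10)&(W[:,2]<16)&(np.abs(L)<170).all(1)]
    print('  slab local extents',np.percentile(q,[1,99],axis=0).round(1).tolist())
E
python3 fc.py w2 scene side
```

```text
w2 [ 5.2549e+02 -4.3120e+01  1.0000e-02] 0.6 3573 0.5 gap [467.9 -78.7] handle [524.2  84.9]
  slab local extents [[-101.0, -26.8], [165.9, 131.1]]
scene [ 5.2141e+02 -4.1540e+01  1.0000e-02] 0.29 467 1.39 gap [463.6 -76.8] handle [520.8  86.5]
  slab local extents [[-104.4, -105.6], [161.5, 150.2]]
side [ 5.2191e+02 -4.2560e+01  2.0000e-02] 0.89 666 1.32 gap [464.5 -78.5] handle [519.9  85.4]
  slab local extents [[-103.0, -105.1], [161.8, 143.6]]
```

```bash
python3 -m crank '[[3,5,15,0,0,0.2],[6,9,45,0,0,0.2],[6,9,80,0,0,0.2],[6,9,95,0,0,0.2],[6,9,95,0,0,0.2],[6,9,95,0,0,0.2]]'
python3 look.py w3; python3 fc.py w3; python3 - <<'E'
from h import *
W=np.load('w3.npy'); s=status.sense(); t=s['tcp_pos']; b=t[2]-79
for lo,hi in((b+5,b+38),(b+59,b+90)):
    q=W[(W[:,2]>lo)&(W[:,2]<hi)&(W[:,0]>t[0]-38)&(W[:,0]<t[0]+42)&(W[:,1]<t[1]+62)&(W[:,1]>t[1]-60)]
    print('held',len(q),cv2.minAreaRect(q[:,:2].astype(np.float32)),q.max(0).round(1),q.min(0).round(1))
E
```

```text
t: 5.03
tcp_pos: [464.4, -81.1, 149.7]
orientation: [-0.001, 0.704, 0.71, -0.0]
force: [-0.4, 0.3, -1.5]
opening: 0.095
gripper_force: 50.2
5.0333 [464.4 -81.1 149.7] [-7.000e-04  7.042e-01  7.100e-01 -4.000e-04] [-0.4  0.3 -1.5]
w3 [ 5.2532e+02 -4.3310e+01  1.0000e-02] 0.43 9079 0.47 gap [467.6 -78.7] handle [524.4  84.7]
  slab local extents [[-101.2, -28.2], [164.4, 112.1]]
held 10429 ((465.9986877441406, -75.76219940185547), (64.69364166259766, 100.49713897705078), 0.4425194561481476) [498.6 -25.5 109.7] [ 433.3 -126.3   78.3]
held 4614 ((465.17767333984375, -79.28889465332031), (57.81460189819336, 31.683204650878906), 69.4990234375) [483.9 -50.2 161.7] [ 449.8 -110.6  130.8]
```

View pics/w3.png

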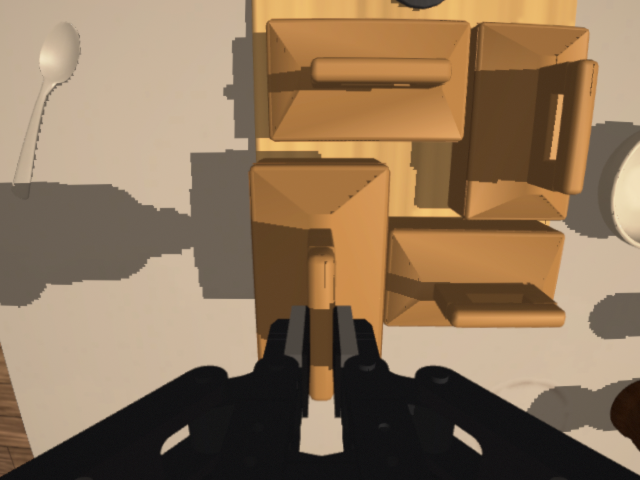

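The held carton hangs at (320,265), clear of a at (367,80) and c at (475,275), with matching yaw. It needs about 1 mm in x and 1.5 mm in y before lowering.

```bash
python3 -m crank '[[1.5,1.2,5,0,0,0],[1.5,1.2,20,0,0,0],[1.5,1.2,33,0,0,0],[1.5,1.2,42,0,0,0],[1.5,1.2,46,0,0,0],[1.5,1.2,46,0,0,0]]'; python3 -m crank '[[0,0,1.5,0,0,0],[0,0,3,0,0,0],[0,0,3,0,0,0]]'
```

```text
t: 5.58
tcp_pos: [466.2, -78.7, 103.7]
orientation: [-0.0, 0.704, 0.711, -0.0]
force: [-0.3, -0.0, -1.7]
opening: 0.09
gripper_force: 50.2
t: 5.83
tcp_pos: [466.6, -78.8, 101.2]
orientation: [0.0, 0.704, 0.711, 0.0]
force: [-0.0, 0.7, -2.1]
opening: 0.093
gripper_force: 50.2
```

```bash
python3 -m crank '[[0,0,1,0,0,0],[0,0,1.5,0,0,0],[0,0,1.5,0,0,0]]';  python3 -m crank '[[0,0,1,0,0,0],[0,0,1.5,0,0,0],[0,0,1.5,0,0,0]]'; python3 look.py w4; python3 fc.py w4
```

```text
t: 6.08
tcp_pos: [466.3, -78.7, 99.5]
orientation: [0.0, 0.704, 0.711, 0.0]
force: [0.1, 0.1, -2.2]
opening: 0.095
gripper_force: 50.2
t: 6.33
tcp_pos: [466.1, -78.7, 99.2]
orientation: [0.0, 0.704, 0.711, -0.0]
force: [-7.0, 2.2, 19.7]
opening: 0.093
gripper_force: 52.7
6.3333 [466.1 -78.7  99.2] [ 3.000e-04  7.036e-01  7.106e-01 -0.000e+00] [-7.   2.2 19.7]
w4 [ 5.2522e+02 -4.3170e+01  1.0000e-02] 0.48 15919 0.46 gap [467.5 -78.7] handle [524.2  84.8]
  slab local extents [[-101.8, -93.9], [94.9, 103.1]]
```

View pics/w4.png

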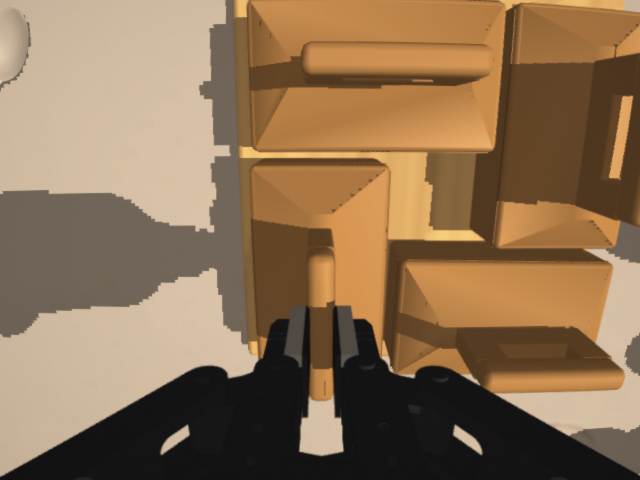

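The carton has landed (20 N up). It is square, with even gaps to a at pixel row 155 and to c at column 392. I ease off the push, release and rise.

```bash
python3 -m crank '[[0,0,-1.2,0,0,0],[0,0,-1.2,0,0,0]]'; python3 -m crank '[[0,0,0,0,0,0],[0,0,0,0,0,0],[0,0,0,0,0,0],[0,0,0,0,0,0]]' -0.2; python3 -m crank '[[0,0,-15,0,0,0],[0,0,-40,0,0,0],[0,0,-80,0,0,0],[0,0,-120,0,0,0],[0,0,-150,0,0,0],[0,0,-150,0,0,0],[0,0,-150,0,0,0]]';python3 look.py w5; python3 fc.py w5; python3 - <<'E'
from h import *
W=np.load('w5.npy'); print('d',fit_d(W-[0,0,14],[467.5,-78.7,1.58]))
E
```

```text
t: 6.55
tcp_pos: [466.5, -78.8, 99.5]
orientation: [0.0, 0.704, 0.711, 0.0]
force: [-0.0, -1.4, -1.7]
opening: 0.094
gripper_force: 50.2
t: 6.88
tcp_pos: [466.3, -78.7, 99.0]
orientation: [-0.0, 0.704, 0.711, -0.0]
force: [0.3, 0.7, 0.2]
opening: 0.597
gripper_force: 0.0
t: 7.47
tcp_pos: [467.3, -79.0, 250.6]
orientation: [0.002, 0.704, 0.711, 0.001]
force: [-0.0, -0.7, -0.8]
opening: 0.599
gripper_force: 0.0
7.4667 [467.3 -79.  250.6] [0.0016 0.7036 0.7105 0.0008] [-0.  -0.7 -0.8]
w5 [ 5.2535e+02 -4.3090e+01  1.0000e-02] 0.45 3230 0.48 gap [467.6 -78.5] handle [524.4  84.9]
  slab local extents [[-101.5, -88.6], [164.9, 137.6]]
d (array([467.26743705, -78.30446348,   1.5860826 ]), 367, np.float64(0.5679632265458725))
```

View pics/w5.png

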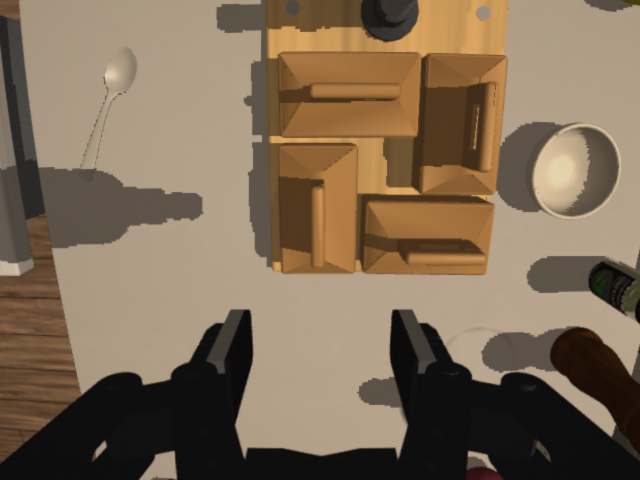

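The placed carton at (318,210) closes the ring of four at the gap pose to within 0.4 mm, and the others have not moved. Now I go above the handle with the pinch axis turned to y and the gripper shut for the press.

```bash
python3 -m crank '[[0,0,-30,0,0,-7],[25,8,-60,0,0,-14],[50,16,-60,0,0,-21],[75,24,-60,0,0,-28],[100,32,-60,0,0,-35],[125,40,-60,0,0,-42],[150,50,-60,0,0,-49],[164,57,-60,0,0,-56],[164,57,-60,0,0,-63],[164,57,-60,0,0,-70],[164,57,-60,0,0,-77],[164,57,-60,0,0,-84],[164,57,-60,0,0,-90],[164,57,-60,0,0,-90],[164,57,-60,0,0,-90],[164,57,-60,0,0,-90]]' 1 40; python3 look.py w6; python3 - <<'E'
from h import *
W=np.load('w6.npy'); N=W[(np.abs(W[:,0]-523)<70)&(np.abs(W[:,1]-85)<40)&(W[:,2]>120)&(W[:,2]<225)]
print(np.histogram(N[:,2],bins=np.arange(120,226,3)))
for lo,hi in((155,182),(188,205)):
    q=N[(N[:,2]>lo)&(N[:,2]<hi)]
    if len(q)>5: print(lo,len(q),cv2.minAreaRect(q[:,:2].astype(np.float32)),q.min(0).round(1),q.max(0).round(1))
E
```

```text
t: 8.85
tcp_pos: [521.3, 85.8, 308.2]
orientation: [-0.001, -0.003, 1.0, -0.0]
force: [0.4, -0.5, 0.5]
opening: -0.003
gripper_force: 0.0
8.85 [521.3  85.8 308.2] [-8.0e-04 -3.1e-03  1.0e+00 -0.0e+00] [ 0.4 -0.5  0.5]
(array([   0,    1,    2,    1,    3,   47,    2,    0,    0,    0,    0,
          0,    3,   19,    5,   23,   13,  283, 1000, 1957,  271,   37,
         32,  552,  140,    0,    0,    0,    0,    0,    0,    0,    0,
          0,    0]), array([120, 123, 126, 129, 132, 135, 138, 141, 144, 147, 150, 153, 156,
       159, 162, 165, 168, 171, 174, 177, 180, 183, 186, 189, 192, 195,
       198, 201, 204, 207, 210, 213, 216, 219, 222, 225]))
155 3516 ((524.2355346679688, 84.58671569824219), (24.087631225585938, 93.75732421875), 89.89717102050781) [477.4  72.5 158. ] [571.1  96.6 182. ]
188 708 ((524.6297607421875, 84.48504638671875), (19.161426544189453, 19.23809051513672), 34.394989013671875) [514.9  74.8 188. ] [534.5  94.3 193.4]
```

View pics/w6.png

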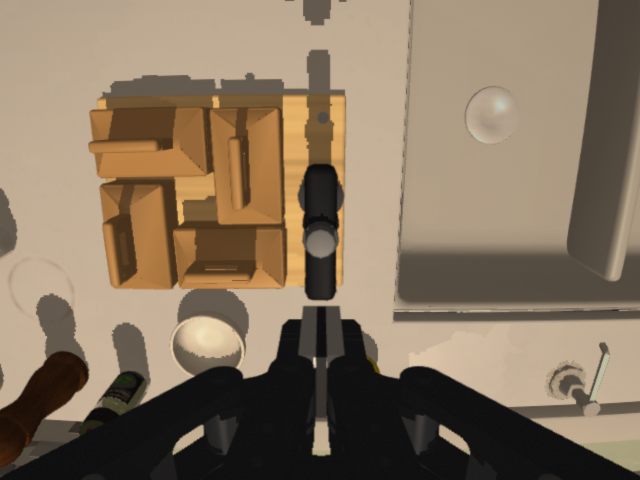

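The button is at (320,241) on the bar running from (320,170) to (320,295). Its top is at z≈192 and the bar is about 94 x 24 mm, which matches. I press it.

```bash
python3 -m crank '[[-2.7,-1.2,25,0,0,0],[-2.7,-1.2,55,0,0,0],[-2.7,-1.2,78,0,0,0],[-2.7,-1.2,88,0,0,0],[-2.7,-1.2,91,0,0,0],[-2.7,-1.2,91,0,0,0]]'; python3 -m crank '[[0,0,1.5,0,0,0],[0,0,3,0,0,0],[0,0,4.5,0,0,0],[0,0,4.5,0,0,0]]'
```

```text
t: 9.4
tcp_pos: [524.2, 84.7, 218.1]
orientation: [-0.0, -0.004, 1.0, 0.0]
force: [0.8, -0.4, -0.4]
opening: -0.001
gripper_force: 0.0
t: 9.73
tcp_pos: [524.6, 84.7, 214.0]
orientation: [0.0, -0.005, 1.0, -0.0]
force: [0.1, 0.1, 0.6]
opening: -0.001
gripper_force: 0.0
```

```bash
python3 -m crank '[[0,0,1,0,0,0],[0,0,2,0,0,0],[0,0,2,0,0,0]]';
```

```text
t: 9.98
tcp_pos: [524.3, 84.7, 211.5]
orientation: [-0.0, -0.005, 1.0, -0.0]
force: [0.5, 0.1, 0.2]
opening: -0.003
gripper_force: 0.0
```

```bash
for i in 1 2 ; do python3 -m crank '[[0,0,1,0,0,0],[0,0,2,0,0,0],[0,0,2,0,0,0]]' | egrep 'tcp|force'; done
```

```text
tcp_pos: [524.2, 84.7, 209.4]
force: [0.6, -0.1, -0.2]
gripper_force: 0.0
tcp_pos: [524.3, 84.7, 207.4]
force: [-0.2, 0.3, -0.0]
gripper_force: 0.0
```

```bash
for i in 1 2 3; do python3 -m crank '[[0,0,0.7,0,0,0],[0,0,1.5,0,0,0],[0,0,1.5,0,0,0]]' | egrep 'tcp|force'; done
```

```text
tcp_pos: [524.3, 84.7, 205.9]
force: [-0.6, -0.3, 0.6]
gripper_force: 0.0
tcp_pos: [524.3, 84.7, 204.4]
force: [-0.8, 0.0, 0.2]
gripper_force: 0.0
tcp_pos: [524.3, 84.7, 202.9]
force: [-0.2, -0.2, 0.3]
gripper_force: 0.0
```

```bash
python3 - <<'E'
from h import *
out=[]
for n in('scene','side'):
    im,d,c=grab(n); W=cloud(n,d,c)
    u=proj(n,[[524,85,166],[524,85,192],[524,85,181]],c).round(0); print(n,u.tolist())
    N=W.reshape(-1,3); N=N[(np.abs(N[:,0]-521)<60)&(np.abs(N[:,1]-85)<25)&(N[:,2]>150)&(N[:,2]<260)]
    for z in range(150,235,5):
        q=N[(N[:,2]>=z)&(N[:,2]<z+5)]
        if len(q): print(z,len(q),q[:,0].min().round(),q[:,0].max().round(),q[:,1].min().round(),q[:,1].max().round())
    x,y=u[1].astype(int); out.append(cv2.resize(im[y-40:y+40,x-50:x+50],(400,320),interpolation=cv2.INTER_CUBIC))
cv2.imwrite('pics/press.png',np.hstack(out))
E
```

```text
scene [[264.0, 192.0], [263.0, 184.0], [264.0, 187.0]]
150 9 483.0 547.0 75.0 83.0
155 27 474.0 562.0 74.0 81.0
160 43 471.0 564.0 72.0 88.0
165 51 472.0 564.0 71.0 91.0
170 53 471.0 566.0 68.0 90.0
175 94 471.0 566.0 71.0 98.0
180 48 474.0 565.0 72.0 93.0
185 14 511.0 527.0 74.0 89.0
190 22 511.0 530.0 74.0 96.0
195 3 516.0 521.0 74.0 87.0
205 7 514.0 527.0 79.0 81.0
210 9 510.0 527.0 74.0 89.0
215 13 509.0 525.0 71.0 94.0
220 19 511.0 530.0 68.0 87.0
225 10 508.0 524.0 68.0 90.0
230 19 510.0 530.0 71.0 91.0
side [[288.0, 195.0], [287.0, 185.0], [287.0, 189.0]]
150 15 481.0 554.0 76.0 82.0
155 59 473.0 566.0 69.0 85.0
160 62 473.0 564.0 67.0 83.0
165 71 472.0 566.0 66.0 86.0
170 74 474.0 566.0 69.0 93.0
175 100 472.0 565.0 69.0 92.0
180 26 483.0 550.0 71.0 87.0
185 16 512.0 530.0 72.0 83.0
190 17 511.0 529.0 72.0 92.0
200 2 520.0 525.0 79.0 80.0
205 13 513.0 534.0 74.0 84.0
210 20 510.0 533.0 66.0 90.0
215 16 510.0 534.0 70.0 84.0
220 22 511.0 534.0 68.0 97.0
225 19 512.0 534.0 68.0 90.0
230 21 512.0 533.0 68.0 91.0
```

View pics/press.png

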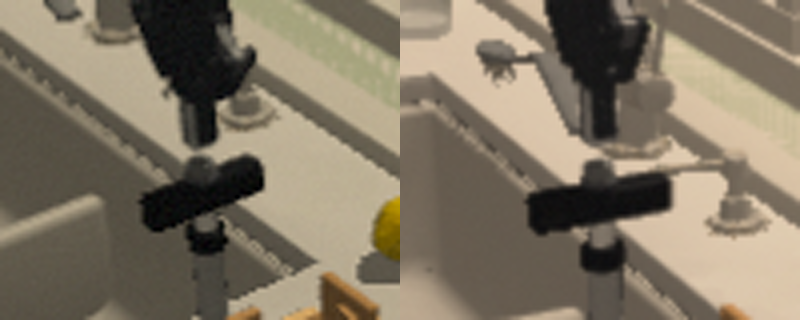

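The shut fingertips still stand roughly 8 mm above the button, at crop (200,145) against (200,160) on the left and likewise on the right. I keep going down under force watch.

```bash
for i in 1 2 3 4; do python3 -m crank '[[0,0,0.7,0,0,0],[0,0,1.5,0,0,0],[0,0,1.5,0,0,0]]' | egrep 'tcp|^force'; done
```

```text
tcp_pos: [524.3, 84.7, 201.4]
force: [-0.6, 0.2, 0.2]
tcp_pos: [524.3, 84.7, 199.9]
force: [0.7, -0.1, -0.1]
tcp_pos: [524.3, 84.7, 198.4]
force: [-0.8, -0.5, -0.9]
tcp_pos: [524.3, 84.7, 196.9]
force: [-0.1, -1.2, 0.7]
```

```bash
for i in 1 2 3 4; do python3 -m crank '[[0,0,0.7,0,0,0],[0,0,1.5,0,0,0],[0,0,1.5,0,0,0]]' | egrep 'tcp|^force'; done
```

```text
tcp_pos: [524.3, 84.7, 195.4]
force: [0.1, 0.9, 0.1]
tcp_pos: [524.3, 84.7, 193.9]
force: [1.1, -0.6, -0.4]
tcp_pos: [524.3, 84.7, 192.4]
force: [-0.1, 0.4, 0.5]
tcp_pos: [524.2, 84.7, 190.9]
force: [-0.5, 0.4, 0.7]
```

```bash
cat > chk.py <<'E'
from h import *
s=status.sense(); print(s['tcp_pos'].round(1),s['opening'],s['force'].round(1))
for n in('scene','side'):
    im,d,c=grab(n); W=cloud(n,d,c); N=W.reshape(-1,3); I=im.reshape(-1,3).astype(int)
    m=(np.abs(N[:,0]-521)<60)&(np.abs(N[:,1]-85)<25)&(N[:,2]>150)&(N[:,2]<230); N=N[m];I=I[m]
    print(n)
    for z in range(150,225,4):
        k=(N[:,2]>=z)&(N[:,2]<z+4);q=N[k]
        if len(q): print(z,len(q),q[:,:2].min(0).round(),q[:,:2].max(0).round(),I[k].mean().round())
E
python3 chk.py; python3 - <<'E'
import cv2,numpy as np
from workcell import viewer
im,d=viewer.grab_frame('side'); g=im.mean(-1).astype(int)
print(g[160:212,278:298:2]); print(d[160:212,286].round())
E
```

```text
[524.2  84.7 190.9] 0.008042778248175852 [-0.5  0.4  0.7]
scene
150 5 [515.  75.] [526.  83.] 65.0
154 14 [481.  74.] [567.  81.] 22.0
158 32 [472.  72.] [560.  94.] 17.0
162 42 [473.  71.] [567.  81.] 11.0
166 37 [472.  71.] [558.  88.] 12.0
170 40 [471.  70.] [563.  96.] 15.0
174 61 [472.  69.] [568.  98.] 23.0
178 79 [472.  71.] [563.  94.] 30.0
182 19 [481.  74.] [561.  89.] 33.0
186 8 [509.  74.] [523.  92.] 47.0
190 12 [511.  76.] [528.  92.] 57.0
194 9 [511.  72.] [529.  90.] 65.0
198 6 [511.  74.] [532.  91.] 68.0
202 10 [509.  71.] [521.  93.] 57.0
206 15 [511.  69.] [530.  91.] 48.0
210 15 [510.  70.] [531.  89.] 54.0
214 12 [512.  68.] [528.  95.] 47.0
218 9 [510.  69.] [528.  86.] 39.0
222 10 [511.  68.] [528.  87.] 36.0
side
150 13 [481.  73.] [566.  83.] 92.0
154 41 [474.  72.] [565.  86.] 50.0
158 53 [475.  70.] [566.  89.] 20.0
162 56 [472.  70.] [567.  85.] 18.0
166 48 [473.  70.] [565.  84.] 17.0
170 58 [473.  70.] [566.  90.] 21.0
174 85 [473.  71.] [567.  94.] 27.0
178 43 [476.  70.] [563.  89.] 48.0
182 18 [509.  72.] [528.  87.] 63.0
186 13 [512.  75.] [531.  82
[... 2186 characters left out ...]
 121 141  76 114 113  96 106 174 190]
 [ 90 101 132  78 114 113  82  75 128 187]
 [ 90  93 103  65 114 110  76  40  98 164]
 [ 90  89  46  45 105  86  42  30  92 114]
 [ 90  89  31  22  40  38  25  25  88  95]
 [ 91  91  30  16  18  21  16  25  88  92]
 [ 90  90  30  18  12  14  18  26  87  91]
 [ 90  90  32  17  17  19  15  30  84  90]
 [ 91  90  41  18  16  17  17  52  84  90]]
[1393. 1385. 1370. 1367. 1367. 1367. 1372. 1373. 1379. 1384. 1377. 1382.
 1399. 1398. 1397. 1404. 1402. 1407. 1408. 1406. 1405. 1409. 1406. 1417.
 1416. 1416. 1421. 1419. 1427. 1426. 1423. 1416. 1431. 1425. 1427. 1433.
 1429. 1431. 1430. 1429. 1432. 1434. 1440. 1443. 1439. 1446. 1451. 1441.
 1442. 1437. 1442. 1441.]
```

```bash
for i in 1 2 3 4; do python3 -m crank '[[0,0,0.5,0,0,0],[0,0,1,0,0,0],[0,0,1,0,0,0]]' | egrep 'tcp|^force'; done
```

```text
tcp_pos: [524.4, 84.7, 190.2]
force: [-0.9, -0.7, 1.3]
tcp_pos: [524.4, 84.7, 189.1]
force: [-1.0, 0.5, 2.3]
tcp_pos: [524.4, 84.7, 188.0]
force: [0.2, -0.1, 1.6]
tcp_pos: [524.4, 84.7, 187.0]
force: [0.1, -1.3, 2.0]
```

```bash
for i in 1 2 3; do python3 -m crank '[[0,0,0.5,0,0,0],[0,0,1,0,0,0],[0,0,1,0,0,0]]' | egrep 'tcp|^force'; done
```

```text
tcp_pos: [524.4, 84.7, 186.0]
force: [0.1, -0.1, 2.1]
tcp_pos: [524.5, 84.7, 185.2]
force: [-0.5, -0.4, 3.6]
tcp_pos: [524.5, 84.7, 184.9]
force: [-2.8, -0.8, 11.9]
```

```bash
python3 -m crank '[[0,0,0.5,0,0,0],[0,0,1,0,0,0],[0,0,1,0,0,0]]' | egrep 'tcp|^force'; python3 - <<'E'
from h import *
for n,t in(('w6',(521.3,85.8,308.2)),('w5',(467.3,-79,250.6)),('w1',(372.3,-311.1,268.1)),('w3',(464.4,-81.1,149.7))):
    W=np.load(n+'.npy')-t; q=W[(np.abs(W[:,:2]).max(1)<70)&(W[:,2]>-50)&(W[:,2]<60)]
    print(n,len(q),np.histogram(q[:,2],bins=np.arange(-50,61,5))[0], q.min(0).round(1))
E
```

```text
tcp_pos: [524.5, 84.7, 184.6]
force: [-5.1, -0.3, 18.3]
w6 18398 [   0    0    0    0    0    0    0    0    0    0    3  305  496  564
  610  689  523 1158  656 2562 3665 7167] [-12.3 -41.9   4.6]
w5 18194 [   0    0    0    0    0    0    0    0    0    0   28  320  687  773
  919  975 1085  940 1485 1178 2626 7178] [-56.6 -13.8   3.9]
w1 11199 [   0    0    0    0    0    0    0    0    0    0    0    0   72  640
  990 1186 1299 1451 1537 1228 1342 1454] [-62.7 -33.   13.4]
w3 42070 [3930 6058 4991 3554  238   81   78   88  100  134  162 3856  547  548
  678  739  564 1233  786 2587 3545 7573] [-41.2 -45.2 -50. ]
```

The button is fully in: about 5.5 mm of travel, then a hard stop at 18 N. Contact came with the fingertips about level with the reported TCP, so for the bar I aim for TCP z≈147.

```bash
python3 -m crank '[[0,0,-10,0,0,0],[0,0,-35,0,0,0],[0,0,-40,0,0,0],[0,0,-40,0,0,0],[0,0,-40,0,0,0],[0,0,-40,0,0,0],[0,0,-40,0,0,0]]' -1; python3 - <<'E'
from h import *
s=status.sense(); im,d,c=grab('wrist'); W=cloud('wrist',d,c).reshape(-1,3); N=W[(np.abs(W[:,0]-524)<70)&(np.abs(W[:,1]-85)<20)&(W[:,2]>150)&(W[:,2]<205)]
q=N[N[:,2]<181]; print(cv2.minAreaRect(q[:,:2].astype(np.float32)),np.percentile(q[:,2],[50,90]))
q=N[N[:,2]>184]; print('btn',len(q),np.median(q,0).round(1),np.percentile(q[:,2],[50,95]).round(1))
E
```

```text
t: 16.07
tcp_pos: [523.7, 84.7, 222.0]
orientation: [-0.001, -0.005, 1.0, -0.0]
force: [-0.9, 0.5, -0.8]
opening: 0.978
gripper_force: 0.0
((524.27490234375, 84.47734069824219), (94.87142181396484, 24.620878219604492), 1.55293607711792) [177.39884642 178.66223209]
btn 1307 [524.2  84.5 186.1] [186.1 187.2]
```

```bash
python3 -m crank '[[0,0,25,0,0,0],[0,0,50,0,0,0],[0,0,68,0,0,0],[0,0,75,0,0,0],[0,0,75,0,0,0]]'; python3 -m crank '[[0,0,0,0,0,0],[0,0,0,0,0,0],[0,0,0,0,0,0],[0,0,0,0,0,0],[0,0,0,0,0,0],[0,0,0,0,0,0],[0,0,0,0,0,0]]' 1 80
```

```text
t: 16.53
tcp_pos: [522.9, 84.6, 146.2]
orientation: [-0.002, -0.005, 1.0, -0.0]
force: [-0.3, 0.1, 0.8]
opening: 0.999
gripper_force: 0.0
t: 17.12
tcp_pos: [524.8, 85.4, 149.0]
orientation: [0.001, -0.005, 1.0, 0.001]
force: [-1.3, 2.8, 5.2]
opening: 0.247
gripper_force: 77.8
```

```bash
python3 -m crank '[[0,0,-4,0,0,0],[0,0,-8,0,0,0],[0,0,-14,0,0,0],[0,0,-20,0,0,0],[0,0,-26,0,0,0],[0,0,-30,0,0,0],[0,0,-30,0,0,0]]'; python3 -m crank '[[0,0,-4,0,0,0],[0,0,-8,0,0,0],[0,0,-12,0,0,0],[0,0,-16,0,0,0],[0,0,-20,0,0,0],[0,0,-20,0,0,0]]'
```

```text
t: 17.7
tcp_pos: [524.8, 85.4, 178.8]
orientation: [0.001, -0.005, 1.0, 0.001]
force: [3.0, 5.3, -4.0]
opening: 0.25
gripper_force: 78.3
t: 18.2
tcp_pos: [524.7, 85.3, 198.5]
orientation: [0.0, -0.005, 1.0, 0.001]
force: [1.5, 5.3, -1.9]
opening: 0.249
gripper_force: 81.2
```

```bash
python3 -m crank '[[0,0,-8,0,0,0],[0,0,-16,0,0,0],[0,0,-24,0,0,0],[0,0,-32,0,0,0],[0,0,-40,0,0,0],[0,0,-45,0,0,0],[0,0,-45,0,0,0]]' ; python3 - <<'E'
from h import *
for n in('scene','side'):
    im,d,c=grab(n); W=cloud(n,d,c); N=W.reshape(-1,3); 
    q=N[(np.abs(np.abs(N[:,0]-520)-35)<10)&(np.abs(N[:,1]-83)<20)&(N[:,2]>130)&(N[:,2]<330)]; print(n,len(q),np.percentile(q[:,2],[5,50,95]).round(1))
E
```

```text
t: 18.78
tcp_pos: [524.7, 85.3, 243.7]
orientation: [0.0, -0.005, 1.0, 0.001]
force: [2.8, 5.0, -5.9]
opening: 0.249
gripper_force: 81.1
scene 122 [252.1 266.1 276.5]
side 178 [249.3 263.2 272.9]
```

The bar follows, about 95 mm up. Now to the hard end in small steps.

```bash
for i in 1 2; do python3 -m crank '[[0,0,-1.5,0,0,0],[0,0,-3,0,0,0],[0,0,-3,0,0,0],[0,0,-3,0,0,0]]'| egrep 'tcp|force|open'; done
```

```text
tcp_pos: [524.7, 85.4, 245.9]
force: [3.3, 5.1, -4.9]
opening: 0.249
gripper_force: 81.1
tcp_pos: [524.7, 85.3, 248.9]
force: [2.9, 6.0, -5.7]
opening: 0.251
gripper_force: 81.1
```

```bash
for i in 1 2; do python3 -m crank '[[0,0,-0.7,0,0,0],[0,0,-1.2,0,0,0],[0,0,-1.2,0,0,0],[0,0,-1.2,0,0,0]]'| egrep 'tcp|^force|open'; done
```

```text
tcp_pos: [524.7, 85.3, 249.3]
force: [6.1, 5.7, -12.8]
opening: 0.252
tcp_pos: [524.6, 85.3, 249.5]
force: [8.9, 5.5, -20.8]
opening: 0.249
```

The hard stop is at 100 mm of pull, with 20 N against it. I do a last check of the layer and the hold, then hand in.

```bash
python3 -m crank '[[0,0,0,0,0,0],[0,0,0,0,0,0],[0,0,0,0,0,0],[0,0,0,0,0,0],[0,0,0,0,0,0],[0,0,0,0,0,0]]'; python3 look.py w9; python3 fc.py w9; python3 - <<'E'
from h import *
W=np.load('w9.npy'); print('d',fit_d(W-[0,0,14],[467.5,-78.7,1.58]))
from workcell import finish_job
s=status.sense()
if s['tcp_pos'][2]>248.5 and s['gripper_force']>60: print(finish_job())
E
```

```text
t: 20.72
tcp_pos: [524.5, 85.3, 249.5]
orientation: [-0.001, -0.005, 1.0, 0.001]
force: [8.9, 5.2, -21.8]
opening: 0.247
gripper_force: 79.1
20.7167 [524.5  85.3 249.5] [-7.e-04 -5.e-03  1.e+00  7.e-04] [  8.9   5.2 -21.8]
w9 [ 5.2552e+02 -4.3360e+01  1.0000e-02] 0.71 4116 0.49 gap [468.  -79.1] handle [523.9  84.6]
  slab local extents [[-102.0, -91.5], [164.4, 151.9]]
d (array([467.63925978, -78.53177557,   1.57875469]), 664, np.float64(0.35484211510053365))
the job is handed in; nothing more can be done
None
```

I handed the job in at about 21 s: the carton closes the ring within about 1 mm of its place and was let go, the button is fully in, and the gripper holds the handle up against its second stop (100 mm).

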